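Load the rocking mixer and hold its tongue off the drive ball

ROBOT

A 6-joint arm with a two-finger parallel gripper is mounted at the origin on the work surface. World frame = base frame: x ahead of the robot, y to its left, z up, the work surface at z = 0. Lengths are in mm, angles in rad, forces in N, time in s.
With the tool pointing down it reaches from about 300 to 775 mm from the base axis. Payload 14.6 kg.
Tool frame: the origin (TCP) lies between the finger pads; the fingertips stand manip.finger_overhang ahead of it and the grasp point (between the pads) lies 2 mm behind it (manip.finger_overhang is the distance from the TCP to the fingertips, in mm); z points along the fingers, y is the direction in which the jaws open and shut (so a half turn about z gives the same grasp; the last joint's range is limited). The gripper opens to 94 mm and grips with 3 to 60 N. Pads are 16 mm wide; open, the fingers measure 119 mm over their backs; the gripper's body (75 mm by 177 mm) begins 78 mm behind the grasp point.
Start: joints at [-1.251, 0.3, 1.521, -0, 1.321, -0.067], TCP at [207.467, -509.359, 222.446] pointing down, gripper open.
Joint ranges: [-3.03, 3.03], [-0.79, 2.21], [0.23, 2.52], [-1.04, 4.18], [0, 3.07], [-2.55, 2.55]. Speed limits (rad/s): [2.22, 2.22, 2.57, 3.14, 3.14, 3.14].

INTERFACE

Orientations are given as [roll, pitch, yaw] about the fixed x, y, z axes, in that order (R = Rz(yaw) Ry(pitch) Rx(roll)).
In Python, from cell import manip gives the robot as it stands.
- The arm moves only by the tool drive_tool, never from a script. Its argument "steps" is a list of rows, each an object with "delta_pos": the shift along the world's x, y, z in mm, a list of three; "yaw": the turn about the world's z in rad; "hand": the finger opening in mm, from 0 to 94. A call has 1 to 5 rows; each row shifts and turns the commanded pose from where the row before left it; what a row does not reach is not made up. A row lasts 1/12 s, in which the tool goes at most 41.7 mm and 7.16 degrees, less where a joint would pass 70% of its speed; a pose out of reach is approached as far as the arm can. A call is refused whole if a number of a shift passes 41.7 or a number of a turn 0.125, either way. A call with a gripper value outside its range is refused whole. The fingers move at their own pace and stop on an object; "squeeze" is the grip in N (left out, the last holds). Time passes only in rows, so rows that do not move let the fingers close. It gives the time, the measured TCP pose, the force and the opening at its end, in the units of the state.
- manip.read_state(): the state, without advancing time (a new reading comes with each control period).
- manip.camera(name): name is "side" or "top" or "wrist"; returns a dict with "frame" (420x560x3 uint8, red, green, blue), "range_z" (420x560 float32, mm along the optical axis (not along the pixel's ray), 0 where there is no reading), "intrinsics" (3x3 intrinsics, pixels), "position" and "attitude" of the camera in the world. Camera axes: x right, y down, z forward; pixel columns grow to the right and rows downward; lengths in mm; the calibration is good to about 2 mm. A picture is of the moment at which its call begins.
- manip.sign_off(): hands the job in, once; it reports no verdict.
The state is a dict: "clock": time; "joints": joint angles; "qd": joint speeds; "effort": joint torques, N m; "eef_pos": TCP position; "eef_rot": TCP orientation; "wrist_force": force on the tool from outside, world axes, zero at the start; "moment": the same for the moment, N m; "finger_gap": finger opening in mm.
Only numpy, scipy, OpenCV 4.12 (cv2) and the standard library are available. Lean on these libraries where they do the work, as an engineer would, in place of code of your own. Each camera call takes 0.05 s, during which the arm holds its last target.

TASK

Lay the tall amber bottle on its side in the rocking mixer's cradle with its cap towards the coupler, without dropping it. Then pull the coupler's spring latch sideways, lift the tongue off the drive ball and finish while still holding it raised, about 8 cm up, with the bottle lying in the cradle so that its powder runs away from the cap. Leave the jar, the mortar and the tray where they are.

Things in the scene. Friction and masses are not known exactly. Their poses are not given: they have to be found in the camera images.
- mixer: Rocking mixer, fixed to the bench: grey base plate 160 (x) x 400 (y) x 12 mm, origin at the centre of its underside. Hinge stand at its y = +150 mm; drive ball at its y = -150 mm: a 36 mm steel ball, centre 52 mm above the bench, on a neck over a housing 85 x 85 mm whose top is 28 mm above the bench.
- rocker: Aluminium tongue with cradle and coupler, 0.6 kg. Origin on its hinge axis, 60 mm above the bench; axes at rest parallel to the mixer's. The tongue, 30 mm wide, 16 mm thick, runs along its own -y; the coupler is 300 mm from the hinge. It turns about its x axis only: the -y end swings up freely, to a stop at 0.45 rad, and falls if let go. With the latch shut it rises 2 mm at most.
- cradle (a point): On the rocker, 116 mm from the hinge along -y and 46.8 mm above it: where the bottle's axis goes, at 56 mm from the bottle's base. Two grey V saddles, each 12 mm thick, are centred 34 mm either side of it along the tongue, tips 6 mm below it and 71 mm apart; between them only the 30 mm wide tongue lies below. The bottle lies along the tongue, cap to the coupler.
- foot_plate (a point): On the rocker: middle of the upright foot plate's face, 50 mm from the hinge along -y; the plate is 50 mm wide, its top 58 mm above the hinge. The bottle's base goes about 10 mm from it.
- coupler (a point): Centre of the top of the coupler, a 58 x 60 mm aluminium hood over the drive ball at the free end of the tongue; 80 mm above the bench at rest.
- latch_grip (a point): Where to grip the latch: 18 mm below the top of an upright dark steel paddle beside the coupler, 10 mm thick across the tongue (x), 26 mm wide along it (y). The point is 118 mm above the bench at rest, 38 mm over the coupler's top, so fingers fit either side. It slides with the latch along the rocker's -x (away from the coupler, to the robot's side) and rises with the rocker.
- latch (a joint): Spring latch travel in m: 0 shut (jaw under the ball) to 0.020 at its stop, along the rocker's -x. The spring needs about 4 N to start and 9 N at full travel and shuts it again when let go. From 0.011 up the jaw is clear of the ball; once the tongue is well off the ball the latch may spring back.
- bottle: The tall slim amber glass bottle with a black cap, standing upright at the start: body 52 mm in diameter for the lowest 103 mm, shoulder up to 119 mm, neck 26 mm, cap 31 mm in diameter from 125 to 144 mm; about 0.28 kg. Origin at the centre of its base, z along its axis to the cap.
- bottle_cap (a point): Centre of the top of the bottle's cap, 144 mm from its base.
- jar: Bystander: squat amber jar, 68 mm in diameter, 75 mm tall, origin at its base.
- mortar: Bystander: white ceramic bowl, 110 mm in diameter, 55 mm tall, origin at its base.
- tray: Bystander: open steel tray 100 x 150 x 30 mm, origin at its base.
Mind the look-alikes: they are no part of the job. Leave any purple look-alike of the bottle alone.

How it is judged:
By the outcome, as a careful person would: the job done as asked, in the order asked, and still so for the second after the job is handed in, while the arm keeps its last pose, push and grip.
It also fails if it takes over 61 s, if anything falls off the work surface, if the arm or the gripper's body presses on something with over 40 N, if the wrist force passes 120 N, or if a joint passes its speed limit or range.

## Working session

There is one attempt and no reset: what is moved stays moved. The work goes in short steps, Python scripts to look and compute and a tool call to move; the robot and the scene stay as the last step left them, time stands still between calls to the robot, and variables do not carry over. Pictures are saved under pics/ and viewed, and the job is handed in when it is done.

Besides the shell and the picture viewer there is one more tool, called after "Emit:" as a command line: name --argument value ..., lists and objects as JSON in quotes. drive_tool: Moves the arm, as the interface text tells. Its arguments: {"type":"object","properties":{"steps":{"type":"array"},"squeeze":{"type":"number"}},"required":["steps"]}

```bash
mkdir -p pics; ls; cat > h.py <<'E'
import numpy as np, cv2
from cell import manip
def grab(n):
    c=manip.camera(n); np.savez(f'/tmp/{n}.npz',**{k:np.array(v) for k,v in c.items()}); return c
def load(n): return dict(np.load(f'/tmp/{n}.npz'))
E
python3 - <<'E'
from h import *
print(manip.read_state()); print([ (a,getattr(manip,a)) for a in dir(manip) if not a.startswith('_')])
for n in('side','top','wrist'):
    c=grab(n); print(n,c['intrinsics'],c['position'],c['attitude'])
    cv2.imwrite(f'pics/{n}0.png',c['frame'][:,:,::-1])
E
```

```text
pics
{'clock': 0.0, 'joints': array([-1.25058579e+00,  3.00469559e-01,  1.52161375e+00, -5.45236507e-06,
        1.32071516e+00, -6.65928606e-02]), 'qd': array([ 0.0006098 , -0.00025816, -0.00053886, -0.00014482,  0.00031353,
       -0.00159691]), 'effort': array([-1.23394613e-03, -5.31811130e+01, -3.52735198e+01,  7.07580778e-02,
        2.44371418e-02, -1.32050814e-04]), 'eef_pos': array([ 207.39390878, -509.11801632,  221.87335035]), 'eef_rot': array([-3.14038916e+00, -7.49701949e-05,  3.86804700e-01]), 'wrist_force': array([0.30782562, 0.97356344, 0.18188127]), 'moment': array([-0.03551555, -0.0327841 ,  0.01137549]), 'finger_gap': 94.10251564952983}
[('Unreachable', <class 'cell.Unreachable'>), ('camera', <function make.<locals>.drawn_camera at 0x7f13ce1b8d60>), ('finger_overhang', 17.0), ('read_state', <function make.<locals>.<lambda> at 0x7f13ce1b9260>), ('sign_off', <function connect.<locals>.done at 0x7f13ce1b8400>)]
side [[396.16248794   0.         283.02240649]
 [  0.         396.16248794 208.95164271]
 [  0.           0.           1.        ]] [149.18875348 871.34513069 792.21683985] [-2.19341387e+00 -2.63095540e-03 -2.74744665e+00]
top [[470.97476867   0.         279.88445269]
 [  0.         470.97476867 211.09858923]
 [  0.           0.           1.        ]] [ 435.60873006  -42.88166562 1500.1467867 ] [-3.0667576   0.01824088 -1.57925563]
wrist [[342.47134239   0.         279.91878913]
 [  0.         342.47134239 215.35489725]
 [  0.           0.           1.        ]] [ 273.57648974 -482.07407463  383.96944552] [ 2.88785040e+00  4.48533345e-04 -1.18342003e+00]
```

View pics/side0.png

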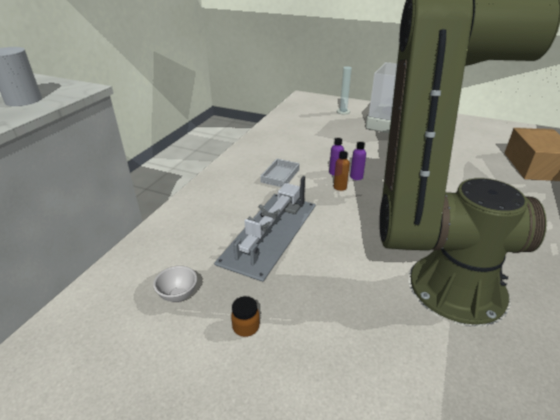

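View pics/top0.png

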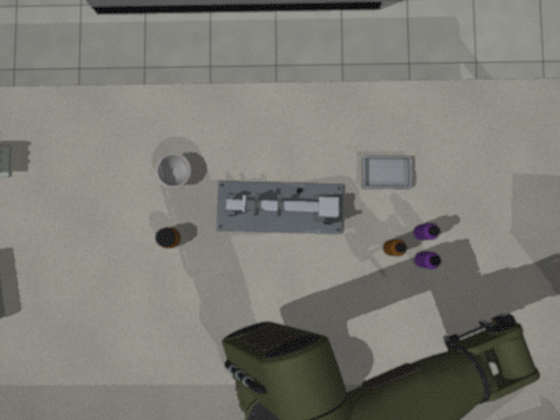

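View pics/wrist0.png

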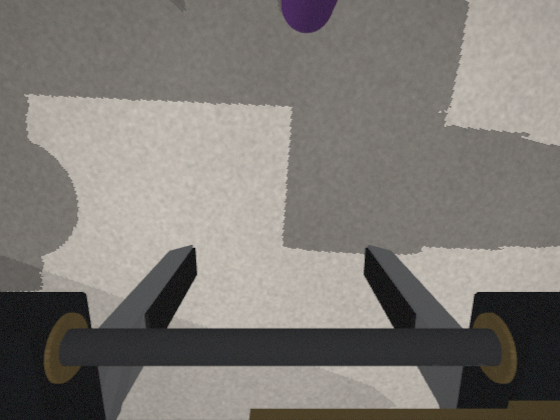

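```bash
cat >> h.py <<'E'
from scipy.spatial.transform import Rotation as R
def rot(c): return R.from_euler('xyz',c['attitude']).as_matrix()
def ray(c,u,v,z):
    d=rot(c)@np.linalg.inv(c['intrinsics'])@np.array([u,v,1.]); p=c['position']; return p+d*(z-p[2])/d[2]
def cloud(c):
    Z=c['range_z']; v,u=np.indices(Z.shape); K=c['intrinsics']
    P=np.stack([(u-K[0,2])/K[0,0]*Z,(v-K[1,2])/K[1,1]*Z,Z],-1)
    W=P@rot(c).T+c['position']; W[Z==0]=np.nan; return W
def proj(c,p):
    q=c['intrinsics']@(rot(c).T@(np.array(p)-c['position'])); return q[:2]/q[2]
E
python3 - <<'E'
from h import *
for n in('top','side'):
    c=load(n);W=cloud(c);f=c['frame'].astype(int);hsv=cv2.cvtColor(c['frame'],cv2.COLOR_RGB2HSV)
    print(n,'bench',np.nanmedian(W[:,:,2]))
    for nm,m in(('amber',(hsv[...,0]<20)&(hsv[...,1]>150)&(hsv[...,2]>50)),('purple',(hsv[...,0]>125)&(hsv[...,0]<160)&(hsv[...,1]>100)),('black',(hsv[...,2]<45))):
        k,l,s,cc=cv2.connectedComponentsWithStats(m.astype(np.uint8))
        for i in range(1,k):
            if 15<s[i,4]<1500:
                P=W[l==i]; print(nm,s[i],cc[i].round(1),np.nanmedian(P,0).round(1),np.nanmax(P[:,2]).round(1))
    ims=cv2.resize(c['frame'][130:300,140:460] if n=='top' else c['frame'][120:350,140:400],None,fx=2.4,fy=2.4,interpolation=cv2.INTER_CUBIC)
    cv2.imwrite(f'pics/{n}crop.png',ims[:,:,::-1])
E
```

```text
top bench -0.5434625638264379
amber [171 234   8  13  37] [175.5 239.9] [458.3 304.1  47.6] 64.1
amber [384 240  18  15 152] [392.  247.4] [ 429.9 -345.9  109.8] 147.7
purple [414 224  23  16 239] [423.9 231.8] [ 474.2 -442.5  106.9] 147.9
purple [415 252  23  17 253] [425.1 259.7] [ 393.1 -443.2  108.5] 146.2
black [429 226  10   9  70] [433.9 230.2] [ 478.9 -459.6  144.2] 148.2
black [157 228  18  18 255] [165.7 236.9] [467.4 329.2  74.5] 82.7
black [396 243  10   9  73] [400.4 247. ] [ 431.2 -362.4  144.1] 151.6
black [430 256  11  10  78] [435.  260.2] [ 393.5 -460.   143.7] 150.4
black [484 349  54  42 385] [502. 372.] [ 161.1 -481.5  488.3] 536.4
black [226 360   6   7  27] [227.9 363.3] [148.  110.8 310.2] 347.2
black [485 366   7  12  17] [488.3 370.7] [ 188.8 -435.6  540.8] 548.8
black [232 368   8   4  21] [235.  369.1] [157.7  82.  407.1] 425.6
black [238 373   9   6  28] [241.4 374.9] [165.8  59.6 481.6] 503.1
black [246 378  21  16 169] [256.1 385.8] [176.1  20.6 606.4] 637.5
black [257 414   7   6  19] [260.4 416.8] [ 16.4  31.  305.7] 312.5
side bench 0.195553748343854
[... 407 characters left out ...]
 575.1] 630.5
black [466  51  76  13 538] [499.3  56. ] [ 67.9 -71.5 577.2] 587.1
black [427  97  11  34 218] [431.7 113.1] [163.8  59.8 487.2] 517.5
black [335 139   6   6  33] [337.6 141.4] [ 477.1 -451.5  136.9] 144.7
black [422 138  10  32 197] [426.2 153.7] [155.9  83.4 408.9] 439.8
black [357 142   7   7  40] [360.1 145.3] [ 391.7 -450.4  135.9] 145.1
black [340 152   7   7  43] [342.9 154.9] [ 428.5 -352.5  139.4] 145.0
black [414 177  13  48 283] [419.9 200. ] [146.1 113.6 314.3] 363.5
black [424 229  78  43 386] [454.3 258.8] [ 52.7  58.4 134.8] 239.7
black [472 293   4  21  45] [473.4 303.8] [-33.2  85.6  33.4] 62.9
black [233 297  24  22 434] [244.2 307.6] [464.6 341.3  74.3] 78.2
```

View pics/topcrop.png

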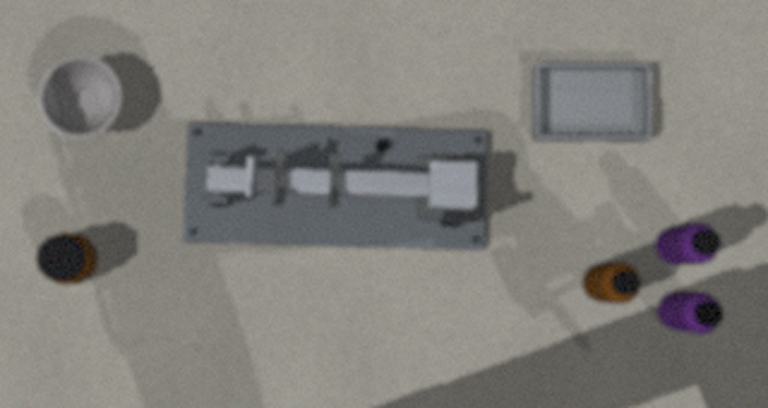

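View pics/sidecrop.png

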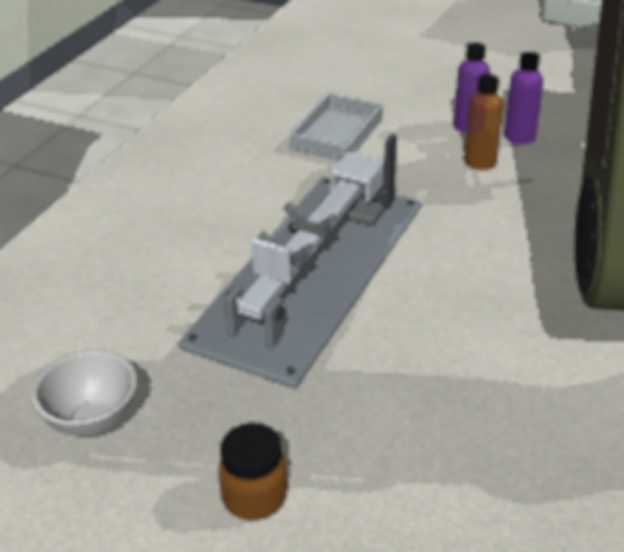

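```bash
python3 - <<'E'
from h import *
c=load('top');s=load('side')
print('cap',ray(c,400.4+.0,247,144), ray(s,342.9,154.9,138))
W=cloud(c);f=c['frame']
# plate mask by height 8..16 & not; use colour gray-blue darkness
hsv=cv2.cvtColor(f,cv2.COLOR_RGB2HSV)
g=f.astype(int)
m=((W[:,:,2]>6)&(np.abs(W[:,:,0]-520)<130)&(np.abs(W[:,:,1]-0)<260)).astype(np.uint8)
k,l,st,cc=cv2.connectedComponentsWithStats(m); i=1+np.argmax(st[1:,4]); print(st[i])
m2=(l==i).astype(np.uint8)
r=cv2.minAreaRect(np.argwhere(m2)[:,::-1].astype(np.float32)); print('depth',r,[ray(c,*p,12)[:2].round(1) for p in cv2.boxPoints(r)], ray(c,*r[0],12))
m3=((g[...,2]-g[...,0]>2)&(g.sum(2)<400)).astype(np.uint8); m3[:150]=0
k,l,st,cc=cv2.connectedComponentsWithStats(cv2.morphologyEx(m3,cv2.MORPH_CLOSE,np.ones((7,7))));
for i in range(1,k):
    if st[i,4]>2000:
        r=cv2.minAreaRect(np.argwhere(l==i)[:,::-1].astype(np.float32)); print(st[i],r,[ray(c,*p,12)[:2].round(1) for p in cv2.boxPoints(r)], ray(c,*r[0],12))
# coupler top
m4=(np.abs(W[:,:,2]-80)<10)&(W[:,:,1]<-80)&(W[:,:,1]>-200)&(g.sum(2)>420)
u=np.argwhere(m4)[:,::-1].astype(np.float32); r=cv2.minAreaRect(u); print('coupler',len(u),r,ray(c,*r[0],80),np.nanmedian(W[m4],0))
print(g[207,330],g[225,300],g[225,250],g[100,300])
E
```

```text
cap [ 431.22185171 -362.64200546  144.        ] [ 428.95506451 -351.4110837   138.        ]
[ 215  181  128   55 6113]
depth ((278.625244140625, 208.24014282226562), (127.1138687133789, 51.640010833740234), 1.5074357986450195) [array([481.9, 191.2]), array([646.6, 187.2]), array([ 631.4, -217.3]), array([ 467.8, -210. ])] [556.55451419 -12.76232137  12.        ]
[ 217  181  127   53 5335] ((279.7691955566406, 207.04066467285156), (125.73687744140625, 50.147666931152344), 1.3169124126434326) [array([487.3, 185.1]), array([647.2, 181.7]), array([ 633.6, -218.5]), array([ 474.6, -211.9])] [560.33449293 -16.42211606  12.        ]
coupler 365 ((319.0, 206.5), (17.0, 36.0), 90.0) [ 555.09072802 -136.21193214   80.        ] [ 555.8081045  -160.51300893   79.62417633]
[143 149 153] [ 95 103 107] [ 94 100 105] [150 147 137]
```

Candidates: amber tall bottle top (395,247) / side (342,172); purple look-alikes top (424,232), (425,260); squat amber jar top (168,238). The tall amber one fits the description: cap at z≈144, axis ≈ (431,-361). The side crop shows it clearly. Next I move above it and turn the jaws across the tongue.

Emit:
drive_tool --steps '[{"delta_pos":[22,15,0],"yaw":0.115,"hand":94},{"delta_pos":[22,15,0],"yaw":0.115,"hand":94},{"delta_pos":[22,15,0],"yaw":0.115,"hand":94},{"delta_pos":[22,15,0],"yaw":0.115,"hand":94},{"delta_pos":[22,15,0],"yaw":0.115,"hand":94}]' --squeeze 15

```text
clock: 0.57
eef_pos: [318.3, -433.5, 222.3]
eef_rot: [-3.141, -0.0, 0.967]
wrist_force: [0.1, -0.2, -0.4]
finger_gap: 94.1
```

Emit:
drive_tool --steps '[{"delta_pos":[22,15,0],"yaw":0.115,"hand":94},{"delta_pos":[22,15,0],"yaw":0.115,"hand":94},{"delta_pos":[22,15,0],"yaw":0.115,"hand":94},{"delta_pos":[22,15,0],"yaw":0.115,"hand":94},{"delta_pos":[22,13,0],"yaw":0.115,"hand":94}]'

```text
clock: 0.98
eef_pos: [428.4, -360.2, 222.3]
eef_rot: [-3.141, -0.0, 1.543]
wrist_force: [0.3, 0.0, 0.5]
finger_gap: 93.9
```

```bash
cat >> h.py <<'E'
def st():
    s=manip.read_state(); print('t',round(s['clock'],2),'p',s['eef_pos'].round(1),'r',s['eef_rot'].round(3),'F',s['wrist_force'].round(1),'gap',round(s['finger_gap'],1),'q',s['joints'].round(2))
E
python3 - <<'E'
from h import *
st(); c=grab('wrist'); cv2.imwrite('pics/w1.png',c['frame'][:,:,::-1]); print(c['position'],c['attitude'])
E
```

```text
t 0.98 p [ 428.4 -360.2  222.3] r [-3.141 -0.     1.543] F [0.3 0.  0.5] gap 93.9 q [-0.76  0.32  1.49  0.    1.33 -0.74]
[ 429.31436434 -287.78924727  384.33586773] [ 2.88764073e+00  1.95131161e-04 -2.75473280e-02]
```

View pics/w1.png

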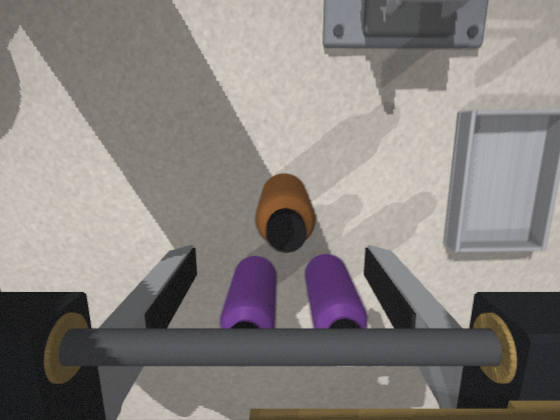

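```bash
python3 - <<'E'
from h import *
c=load('wrist'); print(ray(c,287,230,144), proj(c,[428.4,-360.2,222]))
# mixer plate corners near end
for p in((325,46),(483,46)): print(ray(c,*p,12))
E
```

```text
[ 432.43342183 -361.37632807  144.        ] [282.09122724 272.59421634]
[ 476.23556094 -211.52447479   12.        ]
[ 633.43781839 -215.86246488   12.        ]
```

Wrist view: amber cap at pixel (287,230) gives (432,-361), agreeing with the top view. Purple bottles are at (250,295) and (335,295). I descend and grip it high on its body.

Emit:
drive_tool --steps '[{"delta_pos":[3.5,-1,-20],"yaw":0,"hand":94},{"delta_pos":[0,0,-30],"yaw":0,"hand":94},{"delta_pos":[0,0,-30],"yaw":0,"hand":94},{"delta_pos":[0,0,-30],"yaw":0,"hand":80},{"delta_pos":[0,0,-20],"yaw":0,"hand":60}]'

```text
clock: 1.45
eef_pos: [430.0, -361.6, 89.5]
eef_rot: [-3.139, -0.002, 1.536]
wrist_force: [-0.1, 0.5, -0.5]
finger_gap: 84.0
```

Emit:
drive_tool --steps '[{"delta_pos":[0,0,0],"yaw":0,"hand":40},{"delta_pos":[0,0,0],"yaw":0,"hand":40},{"delta_pos":[0,0,0],"yaw":0,"hand":40},{"delta_pos":[0,0,0],"yaw":0,"hand":40},{"delta_pos":[0,0,0],"yaw":0,"hand":40}]' --squeeze 18

```text
clock: 1.87
eef_pos: [431.5, -362.8, 94.0]
eef_rot: [3.14, 0.002, 1.537]
wrist_force: [1.8, -0.8, 4.3]
finger_gap: 51.5
```

Emit:
drive_tool --steps '[{"delta_pos":[0,0,15],"yaw":0,"hand":40},{"delta_pos":[0,0,20],"yaw":0,"hand":40},{"delta_pos":[0,0,15],"yaw":0,"hand":40},{"delta_pos":[-4,20,0],"yaw":0,"hand":40},{"delta_pos":[-4,25,0],"yaw":0,"hand":40}]'

```text
clock: 2.28
eef_pos: [423.0, -318.0, 143.7]
eef_rot: [3.14, 0.002, 1.535]
wrist_force: [0.0, -0.6, -3.3]
finger_gap: 51.2
```

Emit:
drive_tool --steps '[{"delta_pos":[-6,30,0],"yaw":0,"hand":40},{"delta_pos":[-6,30,0],"yaw":0,"hand":40},{"delta_pos":[-6,30,0],"yaw":0,"hand":40},{"delta_pos":[-6,30,0],"yaw":0,"hand":40},{"delta_pos":[-6,30,0],"yaw":0,"hand":40}]'

```text
clock: 2.7
eef_pos: [392.5, -166.1, 143.0]
eef_rot: [3.141, 0.0, 1.537]
wrist_force: [1.1, -0.3, -2.7]
finger_gap: 51.3
```

Emit:
drive_tool --steps '[{"delta_pos":[0,30,0],"yaw":0,"hand":40},{"delta_pos":[0,25,-5],"yaw":0,"hand":40},{"delta_pos":[0,15,-10],"yaw":0,"hand":40},{"delta_pos":[0,5,-15],"yaw":0,"hand":40},{"delta_pos":[0,0,-10],"yaw":0,"hand":40}]'

```text
clock: 3.12
eef_pos: [392.9, -91.1, 102.3]
eef_rot: [3.141, 0.0, 1.538]
wrist_force: [0.5, -0.5, -2.5]
finger_gap: 51.2
```

```bash
python3 - <<'E'
from h import *
st()
for n in('side','wrist'):
    c=grab(n); cv2.imwrite(f'pics/{n}2.png',c['frame'][:,:,::-1])
c=load('side');W=cloud(c);h=cv2.cvtColor(c['frame'],cv2.COLOR_RGB2HSV)
m=(h[...,0]<20)&(h[...,1]>150)&(h[...,2]>50)&(np.abs(W[...,1]+90)<80)
print(m.sum(),np.nanpercentile(W[m],[2,50,98],axis=0))
E
```

```text
t 3.12 p [392.9 -91.1 102.3] r [3.141 0.    1.538] F [ 0.5 -0.5 -2.5] gap 51.2 q [-0.32  0.13  2.04  0.    0.97 -0.29]
477 [[369.53736957 -86.7304466   13.60502547]
 [387.7328406  -71.58712596  76.31463636]
 [410.93093352 -65.55097632 127.07199507]]
```

View pics/side2.png

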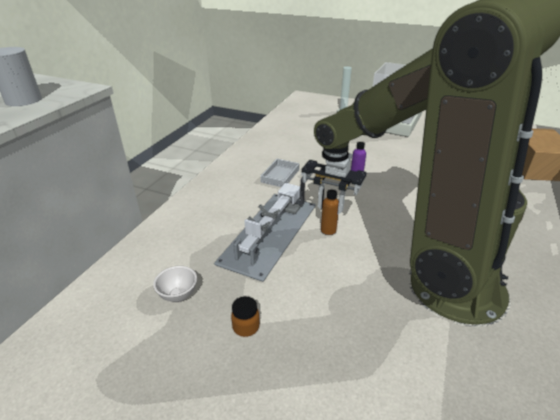

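View pics/wrist2.png

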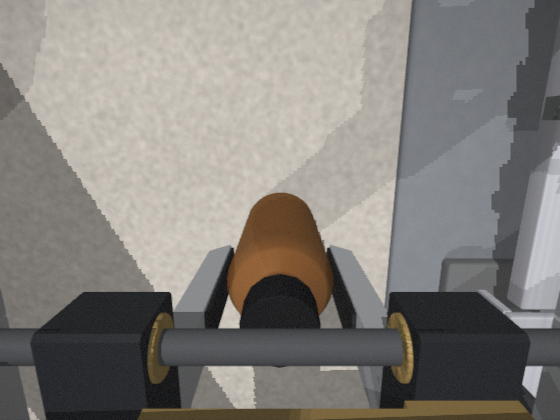

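Emit:
drive_tool --steps '[{"delta_pos":[0,0,-5],"yaw":0,"hand":40},{"delta_pos":[0,0,-3],"yaw":0,"hand":40},{"delta_pos":[0,0,-2],"yaw":0,"hand":40},{"delta_pos":[0,0,0],"yaw":0,"hand":40}]'

```text
clock: 3.55
eef_pos: [393.7, -92.8, 93.4]
eef_rot: [3.14, 0.0, 1.536]
wrist_force: [-0.8, 1.1, 5.7]
finger_gap: 51.3
```

Emit:
drive_tool --steps '[{"delta_pos":[0,-5,0],"yaw":0,"hand":40},{"delta_pos":[0,-6,1],"yaw":0,"hand":40},{"delta_pos":[0,-6,1],"yaw":0,"hand":40}]' --squeeze 8

```text
clock: 3.8
eef_pos: [393.2, -109.8, 95.0]
eef_rot: [3.141, 0.0, 1.537]
wrist_force: [-0.3, 1.3, -0.3]
finger_gap: 51.5
```

```bash
python3 - <<'E'
from h import *
st()
for n in('side','wrist'):
    c=grab(n); cv2.imwrite(f'pics/{n}3.png',c['frame'][:,:,::-1])
f=load('side')['frame'][150:270,270:390]; cv2.imwrite('pics/s3c.png',cv2.resize(f,None,fx=4,fy=4)[:,:,::-1])
E
```

```text
t 3.8 p [ 393.2 -109.8   95. ] r [3.141 0.    1.537] F [-0.3  1.3 -0.3] gap 51.5 q [-0.36  0.15  2.03  0.    0.95 -0.33]
```

View pics/s3c.png

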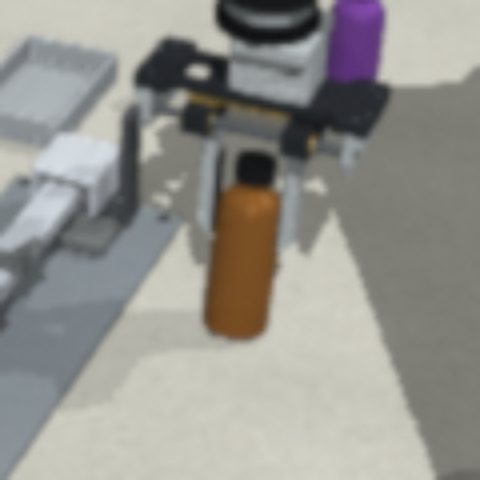

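View pics/wrist3.png

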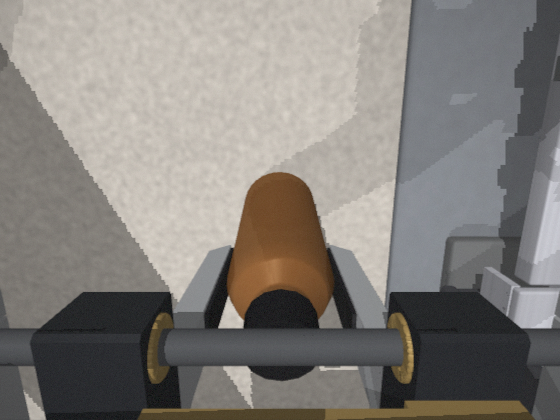

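Emit:
drive_tool --steps '[{"delta_pos":[0,-9,0.5],"yaw":0,"hand":40},{"delta_pos":[0,-9,0],"yaw":0,"hand":40},{"delta_pos":[0,-8.5,-1],"yaw":0,"hand":40},{"delta_pos":[0,-8.5,-2],"yaw":0,"hand":40},{"delta_pos":[0,-8,-3],"yaw":0,"hand":40}]'

```text
clock: 4.32
eef_pos: [392.9, -153.6, 88.9]
eef_rot: [3.142, 0.0, 1.537]
wrist_force: [-2.1, -1.0, 4.6]
finger_gap: 51.5
```

Emit:
drive_tool --steps '[{"delta_pos":[0,-8,-3],"yaw":0,"hand":40},{"delta_pos":[0,-7.5,-4],"yaw":0,"hand":40},{"delta_pos":[0,-7.5,-4.5],"yaw":0,"hand":40}]'

```text
clock: 4.57
eef_pos: [392.9, -176.2, 76.9]
eef_rot: [-3.141, -0.0, 1.537]
wrist_force: [-0.8, 0.7, -2.0]
finger_gap: 51.0
```

```bash
python3 - <<'E'
from h import *
st()
c=grab('side')
f=load('side')['frame'][150:270,270:390]; cv2.imwrite('pics/s4c.png',cv2.resize(f,None,fx=4,fy=4)[:,:,::-1])
E
```

```text
t 4.57 p [ 392.9 -176.2   76.9] r [-3.141 -0.     1.537] F [-0.8  0.7 -2. ] gap 51.0 q [-0.51  0.23  1.99 -0.    0.92 -0.47]
```

View pics/s4c.png

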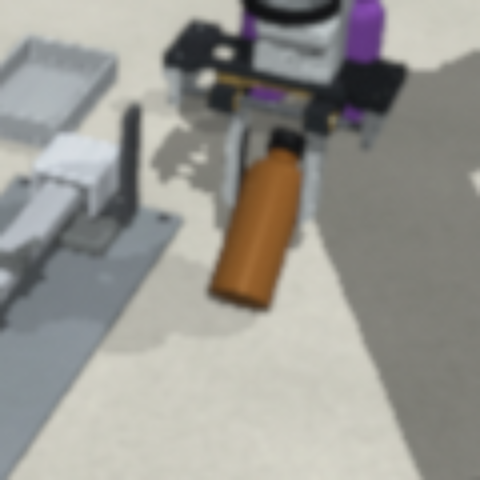

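Emit:
drive_tool --steps '[{"delta_pos":[0,-6.5,-6],"yaw":0,"hand":40},{"delta_pos":[0,-6.5,-6],"yaw":0,"hand":40},{"delta_pos":[0,-5.5,-6.5],"yaw":0,"hand":40},{"delta_pos":[0,-5.5,-6.5],"yaw":0,"hand":40},{"delta_pos":[0,-4,-7],"yaw":0,"hand":40}]'

```text
clock: 5.03
eef_pos: [392.9, -203.9, 44.6]
eef_rot: [-3.141, -0.0, 1.537]
wrist_force: [-1.6, -1.3, -0.9]
finger_gap: 51.3
```

Emit:
drive_tool --steps '[{"delta_pos":[0,-4,-6.5],"yaw":0,"hand":40},{"delta_pos":[0,-2.5,-5.5],"yaw":0,"hand":40},{"delta_pos":[0,-1.5,-4],"yaw":0,"hand":40},{"delta_pos":[0,-1,-3],"yaw":0,"hand":40},{"delta_pos":[0,0,-1.5],"yaw":0,"hand":40}]'

```text
clock: 5.45
eef_pos: [393.0, -212.6, 25.0]
eef_rot: [-3.141, 0.0, 1.537]
wrist_force: [-4.9, 0.6, 11.7]
finger_gap: 51.1
```

```bash
python3 - <<'E'
from h import *
st()
c=grab('side');grab('wrist')
cv2.imwrite('pics/w5.png',load('wrist')['frame'][:,:,::-1])
f=load('side')['frame'][150:270,270:390]; cv2.imwrite('pics/s5c.png',cv2.resize(f,None,fx=4,fy=4)[:,:,::-1])
E
```

```text
t 5.45 p [ 393.  -212.6   25. ] r [-3.141  0.     1.537] F [-4.9  0.6 11.7] gap 51.1 q [-0.58  0.36  1.97 -0.    0.81 -0.54]
```

View pics/s5c.png

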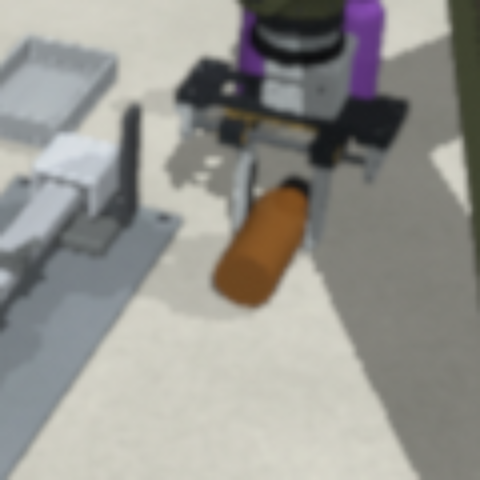

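View pics/w5.png

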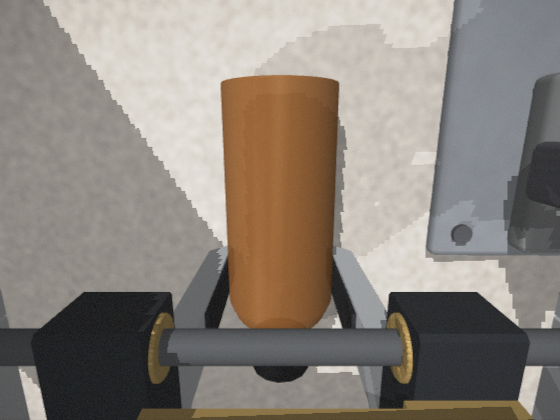

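```bash
python3 - <<'E'
from h import *
c=load('wrist'); W=cloud(c)
for r in (82,120,160,200,240): print(r,W[r,280].round(1))
for z in(52,48): print(ray(c,280,78,z))
E
```

```text
82 [ 394.8 -124.1   51.4]
120 [ 394.3 -137.7   51.8]
160 [ 393.8 -152.8   51.2]
200 [ 393.3 -168.8   51.6]
240 [ 392.8 -185.9   51.3]
[ 394.84259937 -122.77993574   52.        ]
[ 394.86012052 -122.26978606   48.        ]
```

Emit:
drive_tool --steps '[{"delta_pos":[0,0,0],"yaw":0,"hand":62},{"delta_pos":[0,0,0],"yaw":0,"hand":62},{"delta_pos":[0,0,0],"yaw":0,"hand":62}]'

```text
clock: 5.8
eef_pos: [393.2, -212.4, 25.1]
eef_rot: [3.141, 0.0, 1.537]
wrist_force: [-0.3, 0.0, -0.7]
finger_gap: 61.6
```

Emit:
drive_tool --steps '[{"delta_pos":[0.3,8,0],"yaw":0,"hand":62},{"delta_pos":[0.3,10,0],"yaw":0,"hand":62},{"delta_pos":[0.4,10,0],"yaw":0,"hand":62},{"delta_pos":[0.2,6,0],"yaw":0,"hand":62},{"delta_pos":[0,0,0],"yaw":0,"hand":62}]'

```text
clock: 6.22
eef_pos: [394.2, -176.9, 24.9]
eef_rot: [-3.141, -0.0, 1.538]
wrist_force: [0.4, 0.2, -0.4]
finger_gap: 62.0
```

Emit:
drive_tool --steps '[{"delta_pos":[0,0,0],"yaw":0,"hand":40},{"delta_pos":[0,0,0],"yaw":0,"hand":40},{"delta_pos":[0,0,0],"yaw":0,"hand":40},{"delta_pos":[0,0,0],"yaw":0,"hand":40}]' --squeeze 40

```text
clock: 6.55
eef_pos: [394.3, -178.5, 25.0]
eef_rot: [3.141, -0.0, 1.536]
wrist_force: [0.0, 2.1, 1.9]
finger_gap: 51.0
```

```bash
python3 - <<'E'
from h import *
st()
grab('wrist')
c=load('wrist'); W=cloud(c)
cv2.imwrite('pics/w6.png',load('wrist')['frame'][:,:,::-1])
for r in range(60,260,20): print(r,W[r,280].round(1))
E
```

```text
t 6.55 p [ 394.3 -178.5   25. ] r [ 3.141 -0.     1.536] F [0.  2.1 1.9] gap 51.0 q [-0.51  0.34  2.01  0.    0.79 -0.48]
60 [ 3.967e+02 -7.370e+01  3.000e-01]
80 [396.4 -83.   -0.8]
100 [396.1 -92.7  -1. ]
120 [ 395.7 -102.8   -1.2]
140 [ 395.4 -113.1   -0. ]
160 [ 395.1 -121.5   22.4]
180 [ 394.9 -126.8   51. ]
200 [ 394.6 -134.7   51.9]
220 [ 394.3 -143.2   51.5]
240 [ 394.  -152.2   50.3]
```

View pics/w6.png

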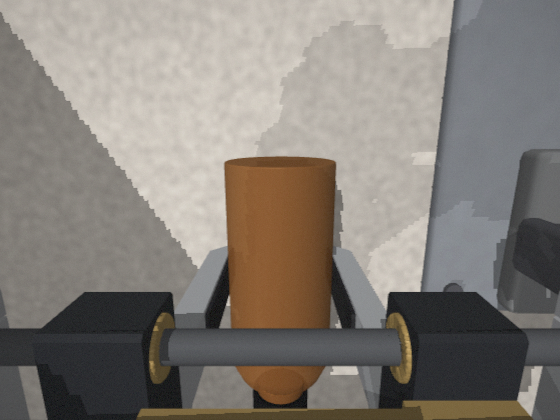

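Emit:
drive_tool --steps '[{"delta_pos":[0,0,15],"yaw":0,"hand":40},{"delta_pos":[0,0,30],"yaw":0,"hand":40},{"delta_pos":[0,0,35],"yaw":0,"hand":40},{"delta_pos":[0,0,35],"yaw":0,"hand":40},{"delta_pos":[0,0,35],"yaw":0,"hand":40}]'

```text
clock: 7.02
eef_pos: [393.5, -178.3, 176.3]
eef_rot: [-3.141, -0.0, 1.536]
wrist_force: [1.2, 0.3, -3.2]
finger_gap: 51.2
```

Emit:
drive_tool --steps '[{"delta_pos":[0,0,15],"yaw":0,"hand":40},{"delta_pos":[0,0,0],"yaw":0,"hand":40}]'

```text
clock: 7.18
eef_pos: [395.1, -179.1, 193.0]
eef_rot: [3.137, 0.003, 1.537]
wrist_force: [1.0, 0.5, -2.0]
finger_gap: 51.1
```

```bash
python3 - <<'E'
from h import *
st()
grab('wrist')
c=load('wrist'); W=cloud(c)
cv2.imwrite('pics/w7.png',load('wrist')['frame'][:,:,::-1])
for r in range(140,280,20): print(r,W[r,280].round(1))
E
```

```text
t 7.18 p [ 395.1 -179.1  193. ] r [3.137e+00 3.000e-03 1.537e+00] F [ 1.   0.5 -2. ] gap 51.1 q [-0.51  0.06  1.87 -0.    1.2  -0.48]
140 [ 3.970e+02 -1.206e+02 -3.000e-01]
160 [ 396.  -122.1  190.9]
180 [ 395.6 -127.2  219.7]
200 [ 395.4 -135.5  218.7]
220 [ 395.1 -143.5  220.1]
240 [ 394.8 -151.7  221.4]
260 [ 394.5 -161.4  219.1]
```

View pics/w7.png

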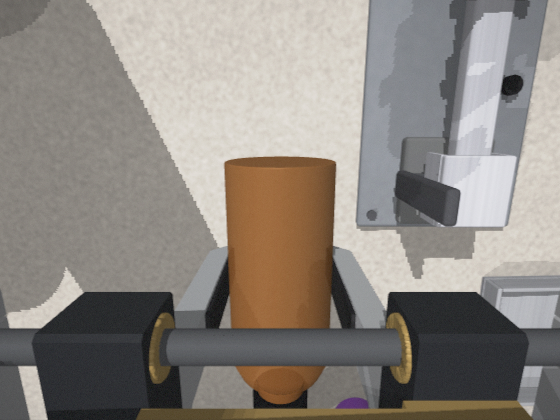

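```bash
cat >> h.py <<'E'
def mix(W,col=None):
    # print boxes in slices
    roi=(W[...,0]>480)&(W[...,0]<640)&(W[...,1]>-230)&(W[...,1]<200)
    for lo,hi in((16,24),(60,75),(75,86),(86,100),(100,112),(112,124),(124,145)):
        m=roi&(W[...,2]>lo)&(W[...,2]<hi)
        if m.sum()<8: continue
        k,l,s,cc=cv2.connectedComponentsWithStats(m.astype(np.uint8))
        for i in range(1,k):
            if s[i,4]>=12:
                P=W[l==i]; print((lo,hi),s[i,:5],'min',np.percentile(P,3,axis=0).round(1),'max',np.percentile(P,97,axis=0).round(1))
E
python3 - <<'E'
from h import *
mix(cloud(load('wrist')))
E
```

```text
(16, 24) [501  75  22  20 341] min [605.1 -84.6  16.8] max [621.2 -69.6  21.1]
(16, 24) [399 137  51  34 153] min [ 513.4 -151.1   16.8] max [ 554.6 -121.2   23.6]
(16, 24) [395 198   5  24  65] min [ 511.3 -202.6   16.8] max [ 512.6 -181.7   23.7]
(60, 75) [ 451    0   69  156 6508] min [ 542.8 -132.    62.2] max [572.5 -23.6  69.2]
(60, 75) [431 154  16  28 237] min [ 526.6 -155.2   60.5] max [ 529.4 -133.9   74.6]
(60, 75) [404 174  15  31 208] min [ 503.  -173.6   60.5] max [ 508.5 -150.1   74.6]
(60, 75) [427 217   8   9  43] min [ 525.  -193.6   61.2] max [ 526.1 -189.    74.3]
(75, 86) [ 435  155   82   73 4345] min [ 528.4 -192.8   78. ] max [ 582.2 -136.1   81.1]
(75, 86) [410 176  14  32 177] min [ 503.1 -173.8   75.4] max [ 508.6 -150.1   85.7]
(86, 100) [415 178  18  35 262] min [ 503.1 -173.8   86.4] max [ 508.7 -150.1   99.5]
(100, 112) [422 181  17  37 262] min [ 503.1 -173.9  100.6] max [ 508.6 -150.1  111.7]
(112, 124) [428 183  19  38 285] min [ 503.  -173.8  112.6] max [ 508.3 -150.1  123.6]
(124, 145) [436 186  25  41 801] min [ 503.2 -174.2  124.8] max [ 512.2 -150.4  136.7]
```

Emit:
drive_tool --steps '[{"delta_pos":[15,20,0],"yaw":0,"hand":40},{"delta_pos":[18,25,0],"yaw":0,"hand":40},{"delta_pos":[18,25,0],"yaw":0,"hand":40},{"delta_pos":[18,25,0],"yaw":0,"hand":40},{"delta_pos":[16,15,0],"yaw":0,"hand":40}]'

```text
clock: 7.65
eef_pos: [479.1, -66.2, 187.5]
eef_rot: [-3.138, -0.001, 1.537]
wrist_force: [-0.3, -1.1, -1.6]
finger_gap: 50.8
```

```bash
python3 - <<'E'
from h import *
st()
grab('wrist')
c=load('wrist'); W=cloud(c)
cv2.imwrite('pics/w8.png',load('wrist')['frame'][:,:,::-1])
mix(W)
E
```

```text
t 7.65 p [479.1 -66.2 187.5] r [-3.138e+00 -1.000e-03  1.537e+00] F [-0.3 -1.1 -1.6] gap 50.8 q [-0.21  0.19  1.75  0.    1.21 -0.18]
(16, 24) [408 200  20  18 269] min [605.2 -84.3  16.6] max [621.  -68.8  21.1]
(16, 24) [390 253  11   4  26] min [ 587.9 -124.6   16.4] max [ 597.2 -123.2   23.8]
(60, 75) [ 359    0   71   48 1669] min [548.5  62.2  65.2] max [578.8  85.7  73.7]
(60, 75) [ 356   63   66   81 3112] min [547.2  -8.   64.4] max [576.4  46.7  71.2]
(60, 75) [ 354  159   44  129 4370] min [ 544.2 -129.1   64.9] max [572.7 -24.7  69.1]
(60, 75) [394 283  11   8  62] min [ 580.1 -140.4   60.9] max [ 585.3 -135.4   74.5]
(60, 75) [335 312   4  17  42] min [ 525.9 -178.6   60.3] max [ 526.7 -162.7   72.8]
(75, 86) [361   0  74  10 387] min [540.2  84.   75.5] max [586.8  87.8  85.5]
(75, 86) [358  46  69  21 936] min [546.3  46.4  75.9] max [580.8  58.5  85.5]
(75, 86) [366 143  46  17 656] min [546.2 -20.5  76.7] max [576.7  -9.5  85.5]
(75, 86) [374 290  32  20 178] min [ 558.5 -148.5   75.2] max [ 580.5 -134.7   80.8]
(75, 86) [338 321   3   8  17] min [ 526.3 -169.9   75.
[... 221 characters left out ...]
 min [580.3  46.   86.6] max [598.   57.5  99.7]
(86, 100) [343 144  25  18 352] min [526.  -19.5  87. ] max [544.2  -8.2  99.8]
(86, 100) [408 144  34  18 494] min [577.5 -21.5  86.5] max [595.3 -10.2  99.6]
(100, 112) [353  41   6  19  48] min [531.1  48.7 100. ] max [533.9  59.3 101.5]
(100, 112) [446  41   6  18  47] min [592.7  47.  100. ] max [595.5  56.9 101.6]
(100, 112) [349 145   5   7  17] min [528.8 -12.  100.2] max [531.5  -8.1 101.3]
(100, 112) [434 145   6  17  38] min [590.  -21.3 100. ] max [593.4 -10.8 101.5]
(100, 112) [348 155   5   7  16] min [528.6 -19.2 100. ] max [531.3 -15.2 101.5]
(124, 145) [320 366  13  14 142] min [ 504.6 -175.   134.3] max [ 512.6 -163.6  136.9]
```

View pics/w8.png

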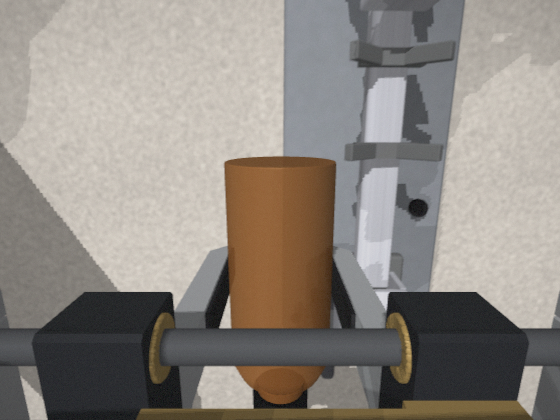

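Emit:
drive_tool --steps '[{"delta_pos":[18,19,0],"yaw":0,"hand":40},{"delta_pos":[20,21,0],"yaw":0,"hand":40},{"delta_pos":[20,21,0],"yaw":0,"hand":40},{"delta_pos":[16,17,0],"yaw":0,"hand":40},{"delta_pos":[8.5,9,0],"yaw":0,"hand":40}]'

```text
clock: 8.12
eef_pos: [562.1, 20.3, 186.9]
eef_rot: [-3.138, -0.0, 1.538]
wrist_force: [-0.0, -0.6, -1.6]
finger_gap: 50.1
```

Emit:
drive_tool --steps '[{"delta_pos":[0,0,-10],"yaw":0,"hand":40},{"delta_pos":[0,0,-20],"yaw":0,"hand":40},{"delta_pos":[0,0,-15],"yaw":0,"hand":40},{"delta_pos":[0,0,0],"yaw":0,"hand":40},{"delta_pos":[0,0,0],"yaw":0,"hand":40}]'

```text
clock: 8.53
eef_pos: [560.5, 18.0, 143.1]
eef_rot: [-3.138, 0.0, 1.536]
wrist_force: [-1.0, -0.6, -1.4]
finger_gap: 51.0
```

```bash
python3 - <<'E'
from h import *
st()
grab('wrist')
c=load('wrist'); W=cloud(c)
cv2.imwrite('pics/w9.png',load('wrist')['frame'][:,:,::-1])
mix(W)
st()
E
```

```text
t 8.53 p [560.5  18.  143.1] r [-3.138  0.     1.536] F [-1.  -0.6 -1.4] gap 51.0 q [-0.03  0.4   1.58 -0.    1.17  0.  ]
(16, 24) [251  64   8  25  32] min [540.  120.7  16.2] max [545.9 137.5  23. ]
(16, 24) [312  64   6  25  31] min [587.3 119.   16.3] max [591.2 135.9  23.4]
(16, 24) [333 306   5  12  26] min [605.1 -82.5  17.8] max [608.7 -73.1  20.7]
(60, 75) [ 231   28  110   94 6267] min [536.5  96.2  63.1] max [597.1 146.4  72.3]
(60, 75) [264 137  44  20 868] min [550.9  70.9  66.4] max [578.8  83.3  69. ]
(60, 75) [249 397   4  12  40] min [ 527.9 -135.    60.6] max [ 530.7 -133.1   71.4]
(60, 75) [311 397   8  12  69] min [ 580.7 -137.8   60.2] max [ 585.7 -134.7   71.2]
(86, 100) [335 179   9  21 109] min [593.8  46.6  95.2] max [599.3  57.8  99.9]
(100, 112) [335 181   6  19  48] min [593.8  46.9 100. ] max [596.6  57.3 101.4]
(112, 124) [ 240  122   94   15 1382] min [542.1  85.2 116. ] max [588.2  92.8 118.9]
(124, 145) [227 157 105   5 353] min [538.8  74.3 124.3] max [582.7  75.7 144.7]
(124, 145) [206 246  22  15 189] min [522.8  27.2 129.5] max [532.6  28.7 144.3]
(124, 145) [332 246  22  15 193] min [586.4  24.9 129.5] max [596.2  26.6 144.5]
t 8.58 p [561.2  18.1 144.3] r [-3.14   0.     1.536] F [-0.3  0.1 -3. ] gap 50.7 q [-0.03  0.4   1.57 -0.    1.17  0.  ]
```

View pics/w9.png

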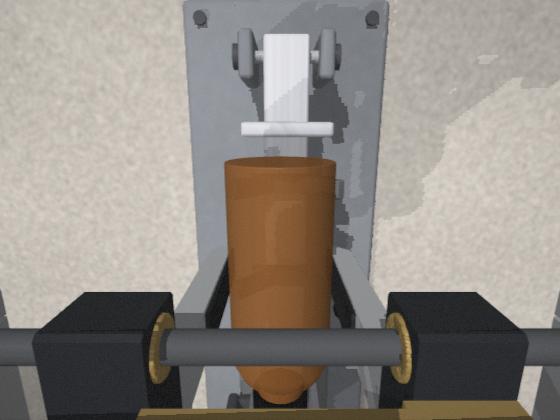

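Emit:
drive_tool --steps '[{"delta_pos":[0.8,0,-10],"yaw":0,"hand":40},{"delta_pos":[0,0,-10],"yaw":0,"hand":40},{"delta_pos":[0,0,-8],"yaw":0,"hand":40},{"delta_pos":[0,0,-5],"yaw":0,"hand":40},{"delta_pos":[0,0,0],"yaw":0,"hand":40}]'

```text
clock: 9.0
eef_pos: [561.8, 18.6, 110.4]
eef_rot: [-3.139, -0.0, 1.537]
wrist_force: [0.0, -0.5, -2.5]
finger_gap: 51.0
```

Emit:
drive_tool --steps '[{"delta_pos":[0,0,-2],"yaw":0,"hand":40},{"delta_pos":[0,0,-2],"yaw":0,"hand":40},{"delta_pos":[0,0,-1],"yaw":0,"hand":40},{"delta_pos":[0,0,0],"yaw":0,"hand":40}]'

```text
clock: 9.33
eef_pos: [562.7, 18.7, 107.1]
eef_rot: [3.141, -0.0, 1.537]
wrist_force: [-0.4, 0.2, -3.1]
finger_gap: 51.1
```

Emit:
drive_tool --steps '[{"delta_pos":[0,0,-1],"yaw":0,"hand":40},{"delta_pos":[0,0,-1],"yaw":0,"hand":40},{"delta_pos":[0,0,0],"yaw":0,"hand":40}]'

```text
clock: 9.58
eef_pos: [563.6, 18.6, 106.1]
eef_rot: [3.138, -0.0, 1.537]
wrist_force: [3.8, -0.4, 4.0]
finger_gap: 50.9
```

Emit:
drive_tool --steps '[{"delta_pos":[0.8,0,0],"yaw":0,"hand":40},{"delta_pos":[0,0,0],"yaw":0,"hand":50},{"delta_pos":[0,0,0],"yaw":0,"hand":56},{"delta_pos":[0,0,0],"yaw":0,"hand":60},{"delta_pos":[0,0,0],"yaw":0,"hand":66}]' --squeeze 10

```text
clock: 10.0
eef_pos: [563.0, 18.7, 104.6]
eef_rot: [-3.141, 0.0, 1.537]
wrist_force: [-0.5, -0.3, 0.3]
finger_gap: 63.6
```

Emit:
drive_tool --steps '[{"delta_pos":[0,0,0],"yaw":0,"hand":68},{"delta_pos":[0,0,0],"yaw":0,"hand":68},{"delta_pos":[0,0,0],"yaw":0,"hand":68}]'

```text
clock: 10.25
eef_pos: [563.2, 18.6, 104.8]
eef_rot: [-3.141, 0.0, 1.537]
wrist_force: [-0.2, 0.0, 0.2]
finger_gap: 67.9
```

```bash
python3 - <<'E'
from h import *
st()
grab('wrist')
c=load('wrist'); W=cloud(c)
cv2.imwrite('pics/w10.png',load('wrist')['frame'][:,:,::-1])
for r in range(160,270,20): print(r,W[r,280].round(1))
E
```

```text
t 10.25 p [563.2  18.6 104.8] r [-3.141  0.     1.537] F [-0.2  0.   0.2] gap 67.9 q [-0.03  0.45  1.6  -0.    1.09  0.  ]
160 [564.   75.8 103.9]
180 [563.8  70.5 131.8]
200 [563.5  62.4 131.6]
220 [563.3  54.3 132.7]
240 [563.   45.5 131.8]
260 [562.7  36.8 132.2]
```

View pics/w10.png

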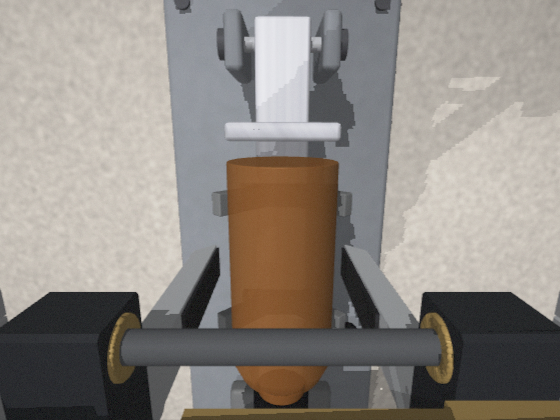

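Emit:
drive_tool --steps '[{"delta_pos":[0,0,10],"yaw":0,"hand":70},{"delta_pos":[0,0,20],"yaw":0,"hand":70},{"delta_pos":[0,0,25],"yaw":0,"hand":70},{"delta_pos":[0,0,25],"yaw":0,"hand":70},{"delta_pos":[-5,-10,20],"yaw":0,"hand":60}]'

```text
clock: 10.72
eef_pos: [558.8, 9.5, 207.6]
eef_rot: [3.14, -0.0, 1.538]
wrist_force: [-0.8, 0.4, -0.7]
finger_gap: 66.3
```

Emit:
drive_tool --steps '[{"delta_pos":[-10,-32,0],"yaw":0,"hand":50},{"delta_pos":[-10,-35,0],"yaw":0,"hand":45},{"delta_pos":[-10,-35,0],"yaw":0,"hand":45},{"delta_pos":[-10,-30,0],"yaw":0,"hand":45},{"delta_pos":[-7,-10,0],"yaw":0,"hand":45}]'

```text
clock: 11.13
eef_pos: [510.3, -136.5, 205.8]
eef_rot: [3.141, 0.001, 1.534]
wrist_force: [0.0, 0.6, -0.2]
finger_gap: 44.8
```

```bash
python3 - <<'E'
from h import *
st()
grab('wrist')
c=load('wrist'); W=cloud(c)
cv2.imwrite('pics/w11.png',load('wrist')['frame'][:,:,::-1])
mix(W); st()
E
```

```text
t 11.13 p [ 510.3 -136.5  205.8] r [3.141e+00 1.000e-03 1.534e+00] F [ 0.   0.6 -0.2] gap 44.8 q [-0.33  0.27  1.6  -0.    1.27 -0.29]
(16, 24) [374 127  18  19 262] min [605.6 -84.7  17.8] max [621.1 -69.4  21.1]
(16, 24) [285 183  30   4  50] min [ 516.1 -122.2   16.2] max [ 544.3 -121.1   23.9]
(16, 24) [350 183  16   3  23] min [ 581.6 -124.5   16.1] max [ 596.3 -123.3   23.9]
(60, 75) [ 315   88   38  121 2981] min [ 543.4 -134.    65.5] max [571.6 -44.2  69.1]
(60, 75) [300 204   7  39  63] min [ 526.5 -164.9   60.3] max [ 532.2 -133.8   74.1]
(60, 75) [357 204   9   5  25] min [ 580.4 -138.1   60.2] max [ 585.  -135.7   73.2]
(60, 75) [275 222  11   7  49] min [ 504.2 -152.7   60.6] max [ 513.4 -149.9   74. ]
(60, 75) [299 254   1  13  13] min [ 525.5 -193.5   60.9] max [ 525.8 -182.9   63.3]
(75, 86) [ 300  208   68   65 3458] min [ 527.8 -190.1   77.8] max [ 582.7 -135.5   81.1]
(75, 86) [275 227  11   6  40] min [ 504.4 -152.2   76.1] max [ 513.2 -149.9   85.8]
(86, 100) [297  45  14  21 227] min [526.1 -20.   92.9] max [535.7  -8.7  99.8]
(86, 100) [386  45   9  20 109] mi
[... 242 characters left out ...]
43] min [528.8 -19.5 100.1] max [531.6  -8.5 101.9]
(100, 112) [386  52   5  11  27] min [589.7 -21.9 100. ] max [592.9 -15.2 103.9]
(100, 112) [275 235  12   7  57] min [ 504.7 -152.2  100.5] max [ 513.6 -149.8  111.7]
(112, 124) [ 312    0   78  130 3244] min [537.  -66.1 113. ] max [583.8  10.3 123.7]
(112, 124) [274 240  13   8  63] min [ 504.1 -152.9  112.4] max [ 513.4 -149.9  123.7]
(124, 145) [ 322    0   64   88 4640] min [544.  -36.3 124.5] max [578.5   8.7 132.7]
(124, 145) [274 245  14  37 496] min [ 504.  -173.5  126.1] max [ 513.5 -150.2  136.7]
t 11.18 p [ 509.8 -136.4  205.7] r [3.141e+00 1.000e-03 1.534e+00] F [-0.4 -1.6  0.5] gap 45.2 q [-0.33  0.26  1.61 -0.    1.27 -0.29]
```

View pics/w11.png

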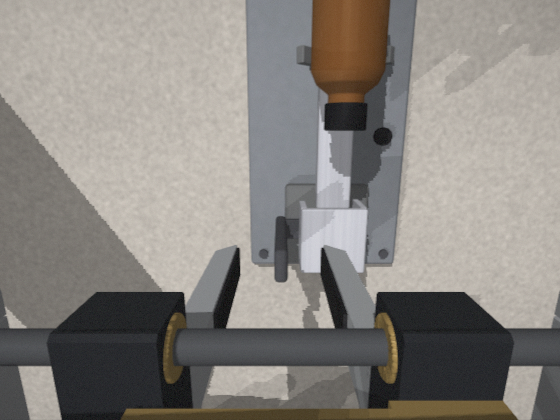

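Emit:
drive_tool --steps '[{"delta_pos":[-1,-14,0],"yaw":0,"hand":45},{"delta_pos":[0,-12,-10],"yaw":0,"hand":45},{"delta_pos":[0,0,-25],"yaw":0,"hand":45},{"delta_pos":[0,0,-25],"yaw":0,"hand":45},{"delta_pos":[0,0,-20],"yaw":0,"hand":45}]'

```text
clock: 11.6
eef_pos: [510.0, -158.8, 122.9]
eef_rot: [-3.141, -0.0, 1.537]
wrist_force: [0.5, 0.9, -0.0]
finger_gap: 44.9
```

Emit:
drive_tool --steps '[{"delta_pos":[0,0,-9],"yaw":0,"hand":45},{"delta_pos":[0,0,0],"yaw":0,"hand":20},{"delta_pos":[0,0,0],"yaw":0,"hand":4},{"delta_pos":[0,0,0],"yaw":0,"hand":2},{"delta_pos":[0,0,0],"yaw":0,"hand":2}]' --squeeze 25

```text
clock: 12.02
eef_pos: [510.9, -159.4, 117.2]
eef_rot: [3.14, 0.001, 1.537]
wrist_force: [0.5, 0.1, 0.0]
finger_gap: 21.8
```

Emit:
drive_tool --steps '[{"delta_pos":[0,0,0],"yaw":0,"hand":2},{"delta_pos":[0,0,0],"yaw":0,"hand":2},{"delta_pos":[0,0,0],"yaw":0,"hand":2}]' --squeeze 50

```text
clock: 12.27
eef_pos: [510.3, -159.5, 116.6]
eef_rot: [3.141, 0.0, 1.537]
wrist_force: [-3.7, 0.3, 5.8]
finger_gap: 9.8
```

```bash
python3 - <<'E'
from h import *
st()
E
```

```text
t 12.27 p [ 510.3 -159.5  116.6] r [3.141 0.    1.537] F [-3.7  0.3  5.8] gap 9.8 q [-0.37  0.38  1.68 -0.    1.08 -0.34]
```

Emit:
drive_tool --steps '[{"delta_pos":[-4,0.1,0],"yaw":0,"hand":2},{"delta_pos":[-4,0.1,0],"yaw":0,"hand":2},{"delta_pos":[-4,0.2,0],"yaw":0,"hand":2},{"delta_pos":[-4,0.2,0],"yaw":0,"hand":2},{"delta_pos":[0,0,0],"yaw":0,"hand":2}]'

```text
clock: 12.68
eef_pos: [494.7, -158.9, 116.6]
eef_rot: [3.138, 0.001, 1.537]
wrist_force: [8.0, 0.0, -1.5]
finger_gap: 9.9
```

```bash
python3 - <<'E'
from h import *
st()
grab('wrist'); W=cloud(load('wrist'))
cv2.imwrite('pics/w12.png',load('wrist')['frame'][:,:,::-1])
st()
E
```

```text
t 12.68 p [ 494.7 -158.9  116.6] r [3.138e+00 1.000e-03 1.537e+00] F [ 8.   0.  -1.5] gap 9.9 q [-0.38  0.35  1.72  0.    1.07 -0.35]
t 12.73 p [ 494.9 -158.9  116.6] r [3.138e+00 1.000e-03 1.537e+00] F [ 7.7 -0.4  1. ] gap 9.7 q [-0.38  0.35  1.72  0.    1.07 -0.35]
```

View pics/w12.png

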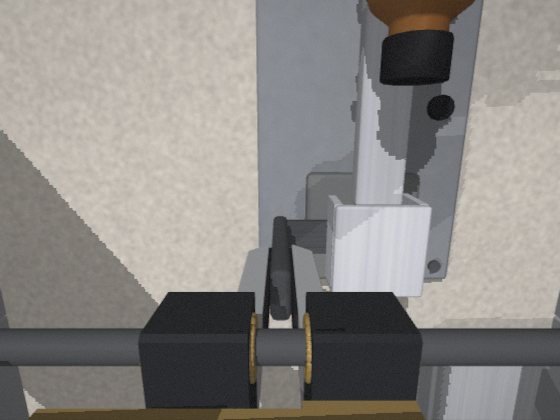

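Emit:
drive_tool --steps '[{"delta_pos":[0,0.8,4],"yaw":0,"hand":2},{"delta_pos":[0,1.2,5.3],"yaw":0,"hand":2},{"delta_pos":[0,1.2,5.3],"yaw":0,"hand":2},{"delta_pos":[0.1,1.4,5.2],"yaw":0,"hand":2}]' --squeeze 60

```text
clock: 13.07
eef_pos: [494.6, -154.5, 135.6]
eef_rot: [3.14, 0.001, 1.537]
wrist_force: [8.6, -3.1, -8.3]
finger_gap: 9.2
```

```bash
python3 - <<'E'
from h import *
st()
grab('wrist'); W=cloud(load('wrist'))
cv2.imwrite('pics/w13.png',load('wrist')['frame'][:,:,::-1])
mix(W)
E
```

```text
t 13.07 p [ 494.6 -154.5  135.6] r [3.140e+00 1.000e-03 1.537e+00] F [ 8.6 -3.1 -8.3] gap 9.2 q [-0.37  0.32  1.71 -0.    1.11 -0.34]
(16, 24) [418 103  24  24 442] min [605.6 -84.8  17.7] max [621.1 -69.4  21. ]
(16, 24) [304 175  48  27  91] min [ 514.  -140.3   16.8] max [ 551.2 -121.1   23.8]
(60, 75) [350  12  14 195 527] min [ 542.1 -126.9   65.2] max [546.1 -19.9  74.7]
(60, 75) [401 201  15   8  70] min [ 580.3 -140.4   60.7] max [ 584.9 -135.5   73.9]
(60, 75) [325 202  13  84 230] min [ 525.7 -192.1   62.6] max [ 531.2 -133.8   74.7]
(60, 75) [273 224  14   8  64] min [ 488.8 -152.2   60.5] max [ 497.9 -149.2   74.8]
(60, 75) [313 248   8   6  18] min [ 517.7 -173.3   60.1] max [ 522.5 -169.8   61.4]
(75, 86) [348   0  14  12 104] min [537.  -19.6  76.7] max [543.8 -14.6  85.6]
(75, 86) [ 352   13   57  196 7078] min [ 543.1 -132.    77.3] max [571.4 -32.8  84.9]
(75, 86) [327 204  13  88 243] min [ 525.6 -190.7   75.3] max [ 530.4 -133.    85.7]
(75, 86) [410 205  14   4  41] min [ 580.4 -136.9   76. ] max [ 585.1 -134.6   85.6]
(75, 86) [273 229  15   8  54] min [ 489.1 -
[... 794 characters left out ...]
75.   101.1]
(100, 112) [391 278  33  24 328] min [ 565.1 -192.3  100. ] max [ 582.1 -178.1  101.5]
(100, 112) [367 280  26  12  79] min [ 548.8 -184.7  100. ] max [ 563.1 -177.7  101.2]
(100, 112) [350 282   8   6  17] min [ 536.8 -181.6  100.1] max [ 540.8 -178.4  100.8]
(112, 124) [ 359    0   84   89 1160] min [537.3 -65.3 112.7] max [570.  -28.  123.8]
(112, 124) [442   9  23  20  52] min [572.4 -39.9 118.6] max [581.4 -33.5 123.9]
(112, 124) [259 243  44  11 183] min [ 483.7 -148.9  112.5] max [ 504.1 -145.   123.8]
(124, 145) [ 371    0   99   85 5335] min [543.9 -63.9 124.8] max [573.7 -32.1 135.5]
(124, 145) [252 248  63  20 851] min [ 480.9 -147.2  125. ] max [ 509.3 -144.7  144.6]
```

View pics/w13.png

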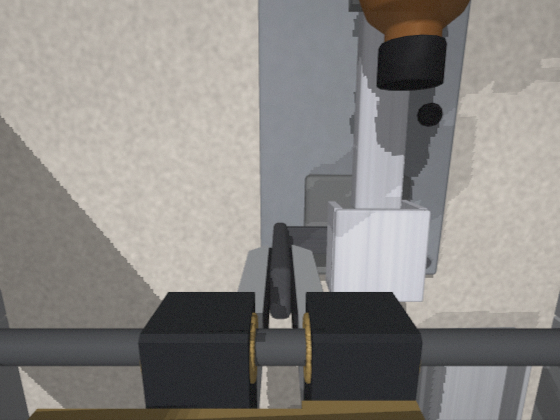

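Emit:
drive_tool --steps '[{"delta_pos":[0,2,6.5],"yaw":0,"hand":2},{"delta_pos":[0.1,2,6.5],"yaw":0,"hand":2},{"delta_pos":[0.1,2,6.5],"yaw":0,"hand":2},{"delta_pos":[0.1,2.4,6.4],"yaw":0,"hand":2},{"delta_pos":[0.1,2.4,6.4],"yaw":0,"hand":2}]'

```text
clock: 13.53
eef_pos: [495.0, -143.7, 167.9]
eef_rot: [3.14, 0.001, 1.537]
wrist_force: [8.4, -2.0, -7.0]
finger_gap: 9.8
```

Emit:
drive_tool --steps '[{"delta_pos":[0.1,2.5,6.3],"yaw":0,"hand":2},{"delta_pos":[0.1,2.8,6.2],"yaw":0,"hand":2},{"delta_pos":[0.1,2.8,6.2],"yaw":0,"hand":2},{"delta_pos":[0.1,2.9,6.1],"yaw":0,"hand":2},{"delta_pos":[0,0,0],"yaw":0,"hand":2}]'

```text
clock: 13.95
eef_pos: [495.7, -132.3, 193.4]
eef_rot: [3.139, 0.001, 1.537]
wrist_force: [8.0, -1.8, -6.8]
finger_gap: 9.4
```

```bash
python3 - <<'E'
from h import *
st()
for n in('wrist','side','top'): grab(n); cv2.imwrite(f'pics/{n}14.png',load(n)['frame'][:,:,::-1])
f=load('side')['frame'][130:330,190:390]; cv2.imwrite('pics/s14c.png',cv2.resize(f,None,fx=3,fy=3)[:,:,::-1])
mix(cloud(load('wrist')))
W=cloud(load('wrist')); 
E
```

```text
t 13.95 p [ 495.7 -132.3  193.4] r [3.139e+00 1.000e-03 1.537e+00] F [ 8.  -1.8 -6.8] gap 9.4 q [-0.33  0.24  1.66 -0.    1.23 -0.3 ]
(16, 24) [396 131  15  19 240] min [608.2 -84.8  18.4] max [621.1 -69.1  21.3]
(16, 24) [300 189  48   4  80] min [ 516.2 -122.9   17.4] max [ 561.  -121.2   24. ]
(16, 24) [299 196   2  23  24] min [ 513.6 -148.8   16.6] max [ 514.5 -129.2   23.9]
(86, 100) [348  52   2   8  15] min [546.1 -16.2  94.9] max [546.5 -11.7  99.5]
(86, 100) [348  61   1  12  12] min [545.8 -24.5  96.7] max [546.2 -17.7  99.3]
(100, 112) [338  35  32 105 558] min [537.5 -59.4 102. ] max [555.2  -8.1 111.8]
(112, 124) [339  36  12  13 101] min [537.3 -11.8 112.2] max [543.2  -6.3 122.1]
(112, 124) [ 348   69   48  132 2202] min [543.6 -85.8 112.7] max [572.4 -32.  123.7]
(112, 124) [307 223  20  53 335] min [ 518.  -166.9  115.4] max [ 527.8 -135.4  122. ]
(112, 124) [273 245  12   4  15] min [ 489.5 -146.1  114. ] max [ 497.  -143.   123.3]
(112, 124) [286 249   3   8  13] min [ 498.9 -153.1  114.6] max [ 500.2 -147.   120.1]
(124, 145) [327   0  43  64 650] min [526.7 -23.2 128.1] max [545.3   6.2 144.5]
(124, 145) [442   5   7  25  86] min [592.8  -7.8 134. ] max [596.6   3.4 139. ]
(124, 145) [ 348  140   48   83 3572] min [ 542.9 -122.1  124.5] max [571.6 -75.  137.1]
(124, 145) [325 223  10  69 322] min [ 526.3 -173.1  124.8] max [ 528.2 -123.4  144.2]
(124, 145) [273 246  14   5  36] min [ 489.9 -142.6  124.1] max [ 498.  -137.5  143.2]
```

View pics/wrist14.png

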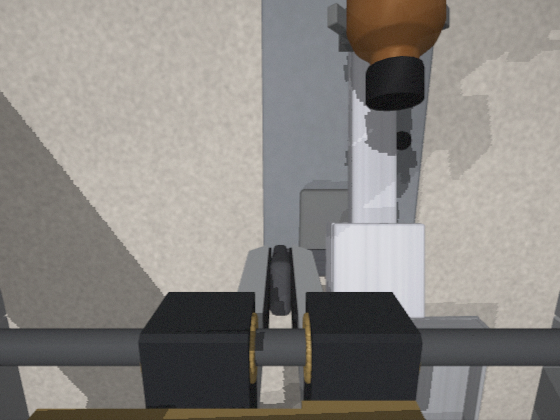

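View pics/s14c.png

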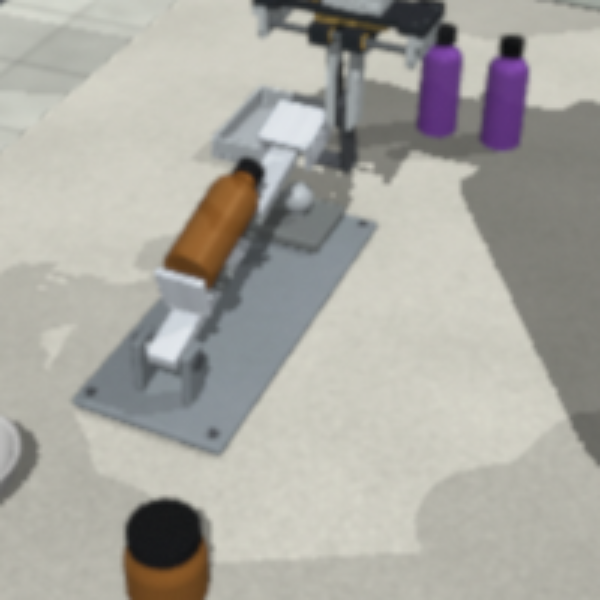

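```bash
python3 - <<'E'
from h import *
W=cloud(load('wrist'))
m=(W[...,0]>535)&(W[...,0]<575)&(W[...,1]<-120)&(W[...,1]>-190)&(W[...,2]>140)
P=W[m]; print(len(P),P.min(0).round(1),P.max(0).round(1),np.polyfit(P[:,1],P[:,2],1), np.median(P,0))
# expected coupler centre at theta
for th in(.25,.26,.27,.28): print(th,135-300*np.cos(th)+20*np.sin(th),60+300*np.sin(th)+20*np.cos(th))
c=load('side');V=cloud(c);h=cv2.cvtColor(c['frame'],cv2.COLOR_RGB2HSV)
m=(h[...,0]<20)&(h[...,1]>150)&(h[...,2]>50)&(V[...,1]>-150)&(V[...,1]<150)
Q=V[m];print('bottle',np.nanpercentile(Q,[2,50,98],axis=0).round(1))
c=load('top');V=cloud(c);h=cv2.cvtColor(c['frame'],cv2.COLOR_RGB2HSV)
m=(h[...,0]<20)&(h[...,1]>150)&(h[...,2]>50);print('jar/bottle',[np.nanmedian(V[m&s],0).round(1) for s in (V[...,1]>200,V[...,1]<150)])
cv2.imwrite('pics/top14c.png',cv2.resize(c['frame'][130:300,140:460],None,fx=2.4,fy=2.4)[:,:,::-1])
E
```

```text
5928 [ 535.  -178.8  145.3] [ 575.  -120.2  283.8] [  1.07414238 332.2056976 ] [ 562.01148492 -137.99961837  156.59789907]
0.25 -150.72564732810295 153.5994362105698
0.26 -149.77538240251087 156.4519651303368
0.27 -148.79664017599058 159.29484893396716
0.28 -147.78951852194902 162.12780333544956
bottle [[537.5 -12.3 122.7]
 [553.1  51.9 149.8]
 [578.   94.8 169.1]]
jar/bottle [array([461.3, 306.4,  44.8]), array([560.3,  34. , 157.5])]
```

View pics/top14c.png

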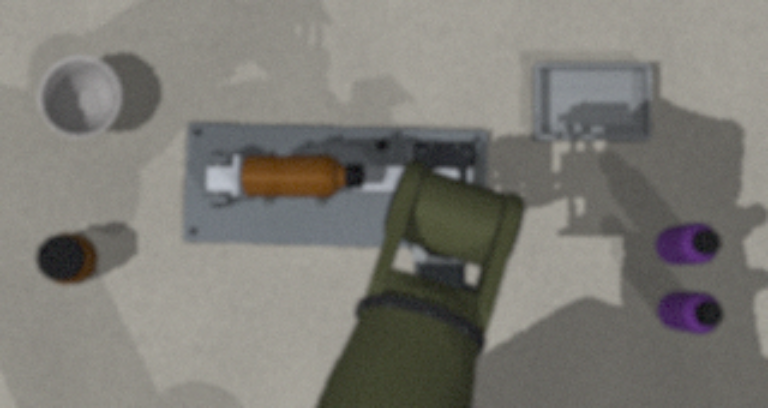

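```bash
python3 - <<'E'
from h import *
W=cloud(load('wrist'))
m=(W[...,0]>540)&(W[...,0]<570)&(W[...,1]<-122)&(W[...,1]>-190)&(W[...,2]>148)&(W[...,2]<180)
P=W[m]; a=np.polyfit(P[:,1],P[:,2],1); print(len(P),P.min(0).round(1),P.max(0).round(1),a,np.arctan(a[0]),np.polyval(a,-149))
st()
E
```

```text
3227 [ 540.  -171.3  148.2] [ 570. -122.  163.] [ -0.26712623 116.95118045] -0.261031393584256 156.75298840503274
t 14.1 p [ 495.4 -132.6  192.6] r [3.140e+00 1.000e-03 1.537e+00] F [ 7.9 -2.6 -5.9] gap 9.8 q [-0.33  0.24  1.66 -0.    1.23 -0.3 ]
```

Emit:
drive_tool --steps '[{"delta_pos":[0,1.2,2.8],"yaw":0,"hand":2},{"delta_pos":[0,0,0],"yaw":0,"hand":2},{"delta_pos":[0,0,0],"yaw":0,"hand":2},{"delta_pos":[0,0,0],"yaw":0,"hand":2},{"delta_pos":[0,0,0],"yaw":0,"hand":2}]'

```text
clock: 14.52
eef_pos: [495.4, -131.5, 195.1]
eef_rot: [3.14, 0.001, 1.537]
wrist_force: [8.7, -2.2, -7.9]
finger_gap: 9.7
```

Emit:
drive_tool --steps '[{"delta_pos":[0,0,0],"yaw":0,"hand":2},{"delta_pos":[0,0,0],"yaw":0,"hand":2},{"delta_pos":[0,0,0],"yaw":0,"hand":2},{"delta_pos":[0,0,0],"yaw":0,"hand":2},{"delta_pos":[0,0,0],"yaw":0,"hand":2}]'

```text
clock: 14.93
eef_pos: [495.3, -131.5, 195.1]
eef_rot: [3.141, 0.001, 1.537]
wrist_force: [8.6, -1.3, -8.8]
finger_gap: 9.8
```

```bash
python3 - <<'E'
from h import *
grab('wrist'); W=cloud(load('wrist'))
m=(W[...,0]>540)&(W[...,0]<570)&(W[...,1]<-122)&(W[...,1]>-190)&(W[...,2]>148)&(W[...,2]<180)
P=W[m]; a=np.polyfit(P[:,1],P[:,2],1); print(np.arctan(a[0]),np.polyval(a,-148.8))
st()
grab('side');f=load('side')['frame'][130:330,190:390]; cv2.imwrite('pics/s15c.png',cv2.resize(f,None,fx=3,fy=3)[:,:,::-1])
E
```

```text
-0.26746741445679584 158.54539620638195
t 14.98 p [ 495.4 -131.5  195.1] r [3.141e+00 1.000e-03 1.537e+00] F [ 7.6 -2.  -7. ] gap 9.6 q [-0.33  0.24  1.66 -0.    1.24 -0.3 ]
```

View pics/s15c.png

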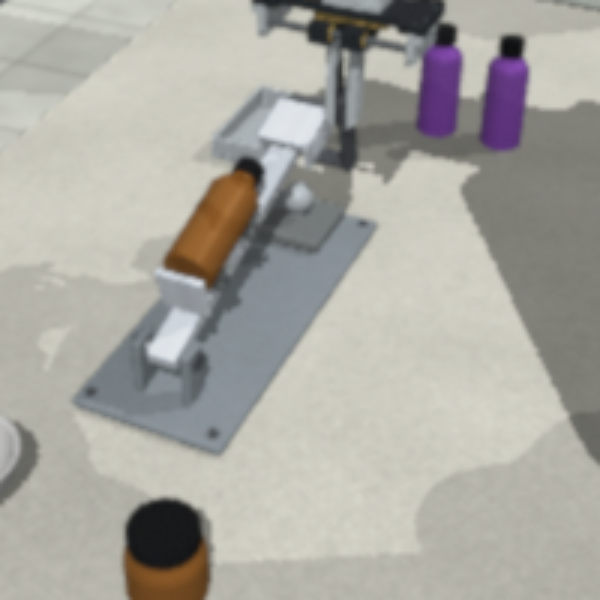

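The coupler top is at 158.5 mm, so it is raised about 78.5 mm and holding steady. The ball is bare and the bottle lies in the cradle with its cap end up. I'm handing the job in.

```bash
python3 - <<'E'
from h import *
print(manip.sign_off()); st()
E
```

```text
the job is handed in; nothing more can be done
None
the job is handed in; nothing more can be done
```

The bottle is lying in the cradle with its cap towards the coupler. The tongue is off the drive ball, and I handed in at about 15 s while still holding it raised by the latch paddle.

**What I did:**
- The tool only turns about the vertical. So I gripped the bottle high, set it on clear bench, and pivoted it over in a light grip until it lay flat.
- I gripped it again about 57 mm from the base and lowered it level into the saddles. The base was about 10 mm from the foot plate.
- I gripped the latch paddle, pulled it about 15 mm against 8 N, and lifted the tongue along its arc.

**Last checks:**
- **Height:** the coupler top measured 158.5 mm, which is about 78.5 mm above rest. The tongue was tilted about 0.27 rad with the cap end up, and the pose held steady for about 0.8 s.
- **Grip:** the latch was still held open, with 8–9 N on it.
- **Bottle and ball:** the drive ball shows bare in the side view, and the bottle is still in the cradle.
- **Other things:** the jar, mortar, tray and purple bottles look unmoved in the images. I only measured the jar again, and it was within about 3 mm of its first reading, which is about the camera calibration's accuracy.

No check failed. The paddle was gripped about 2.5 mm off its middle along the tongue, still fully on the pads.

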